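Stow the serving scoop in its carrier and latch the keeper bar

ROBOT

A 7-joint arm with a two-finger parallel gripper is mounted at the origin on the work surface. World frame = base frame: x ahead of the robot, y to its left, z up, the work surface at z = 0. Lengths are in m, angles in rad, forces in N, time in s.
With the tool pointing down it reaches from about 0.425 to 0.925 m from the base axis. Payload 6.8 kg.
Tool frame: the origin (TCP) lies at the very end of the fingers, on their centre line; the grasp point (between the pads) lies 19 mm behind it; z points along the fingers, y is the line along which they close (so a half turn about z gives the same grasp; the last joint's range is limited). The gripper opens to 85 mm and grips with 20 to 120 N. Pads are 22 mm wide; open, the fingers measure 114 mm over their backs; the gripper's body (76 mm by 85 mm) begins 54 mm behind the grasp point. The pads swing forward as they close: fully open they stand 13 mm farther back than shut.
Start: joints at [-1.362, 0.477, 0.022, 1.555, -0.011, 1.109, -0.083], TCP at [0.21, 0.641, 0.211] pointing down, gripper open.
Joint ranges: [-2.96, 2.96], [-0.34, 2.1], [-1.41, 1.46], [0.24, 2.44], [-1.37, 4.51], [0.17, 1.92], [-2.96, 2.96]. Speed limits (rad/s): [2.39, 2.39, 3.14, 3.14, 3.14, 3.14, 3.14].

INTERFACE

Orientations are given as a rotation vector (axis times angle).
In Python, from bench import r gives the robot as it stands. The module is installed in compiled form; this text tells all that it offers.
- The arm moves only by the tool servo_tool, never from a script. Its argument "commands" is a list of rows, each a list of 7 numbers: the turn, a rotation vector about the world's x, y, z in degrees, then the shift along the world's x, y, z in mm, then the closure, from 0 (fully open) to 1 (shut). A call has 1 to 5 rows; each row is the pose to reach, as a shift and turn from the pose commanded when the call began; what a row does not reach only later rows make up. A row lasts 1/12 s, in which the tool goes at most 41.7 mm and 7.16 degrees, less where a joint would pass 70% of its speed; a pose out of reach is approached as far as the arm can. A call with a gripper value outside its range is refused whole. The fingers move at their own pace and stop on an object; "force" is the grip in N (left out, the last holds). Time passes only in rows, so rows that repeat a pose let the fingers close. It gives the time, the measured TCP pose, the force, the opening and the grip force at its end, in the units of the state.
- r.get_obs(): the state, without advancing time (a new reading comes with each control period).
- r.grab_frame(name): name is "side" or "top"; returns (picture, depth): 384x512x3 uint8, blue, green, red; 384x512 float32, m along the optical axis (not along the pixel's ray), 0 where there is no reading.
- r.camera_info(name): a dict with "vertical_fov" (degrees; the focal length in pixels is half the picture's height over the tangent of half this angle, whatever the lens; pixels are square), "cx", "cy" (the principal point, pixels), "cam_to_world" (4x4, takes a point from camera to world coordinates). Camera axes: x right, y up, looking along -z (the intrinsics and any distortion apply to the point x, -y, -z); pixel columns grow to the right and rows downward; lengths in m; the calibration is good to about 2 mm. A picture is of the moment at which its call begins. camera_info takes no time and is no camera call.
- r.hand_in(): hands the job in; it is judged then, once.
The state is a dict: "clock": time; "joints": joint angles; "qvel": joint speeds; "tau": joint torques, N m; "tcp_pos": TCP position; "orientation": TCP orientation; "contact_force": force on the tool from outside, world axes, zero at the start; "moment": the same for the moment, N m; "grip_width": finger opening in m; "gripper_force": force on a finger pad.
Only numpy, scipy, OpenCV 4.12 (cv2) and the standard library are available. Lean on these libraries where they do the work, as an engineer would, in place of code of your own. Each camera call takes 0.05 s, during which the arm holds its last target. There are 200 camera calls.

TASK

Pull the dark steel scoop out from under the low riser shelf, lay it flat on the white cutting board with its head on the board, and let go of it there. Then take it up again another way and lay it in the grey carrier with its head flat in the walled nest and its handle out through the slot, moving the keeper bar aside first if it is in the way; let go, and after that swing the keeper bar shut over the handle until it is fully home past its sprung ball. Leave the tubs, sauce pot, bottle, shaker, takeaway box and wooden spoon where they stand.

Things in the scene. Friction and masses are not known exactly. Their poses are not given: they have to be found in the camera images.
- scoop: serving scoop, 200 mm long. Dark steel open-topped head, 75 x 50 x 30 mm high, front wall only 12 mm high; black handle 125 mm long, 18 x 18 mm. Origin: underside of the head at the middle of its back wall; x from handle to head, z up. Head spans x 0..75 mm, handle x -125..0, 8..26 mm above the underside. About 0.18 kg. At first only the head sticks out from the riser shelf, to the robot
- scoop_head (a point): middle of the scoop's head: on its centre line 37.5 mm in front of the scoop's origin, 15 mm above the underside
- scoop_handle (a point): middle of the scoop's handle: 62.5 mm behind the scoop's origin, 17 mm above the underside
- riser: low aluminium shelf, fixed, 180 mm deep (x), 210 mm wide (y); top 58 mm, underside 46 mm above the table, side legs 8 mm thick. Origin: on the table under its middle; front edge at x = -90 mm. Stands left or right of the board, the carrier on the other side
- board: white plastic cutting board, fixed, 240 mm (x) by 260 mm (y), 12 mm thick; origin on the table under its middle, z up
- carrier: grey carrier, fixed; base plate x -120..105, y -100..100 mm, 12 mm thick. Walled nest for the scoop's head: inside x -6..81, y -30..30 mm, walls 30 mm high over the plate; its near wall (x -14..-6) has a slot 30 mm wide for the handle. Origin on the table, on the nest's centre line; x points along the stowed scoop from handle to head, z up
- cradle (a point): where the scoop's origin belongs when stowed: carrier's x = y = 0, on the base plate 12 mm above the table; same axes as the carrier (the scoop's x along it). There is 5 to 6 mm of play each way
- keeper_hinge (a point): on the vertical hinge axis of the keeper bar: carrier x = -90, y = +60 mm, 50 mm above the table
- keeper_knob (a point): middle of the upright round black knob on the keeper bar, 18 mm diameter, 36 mm high (56 to 92 mm above the table), 100 mm from the hinge axis; this point is 74 mm above the table
- keeper (a joint): angle of the steel keeper bar (131 x 14 mm, 44 to 56 mm above the table), rad: 0 = shut, lying over the handle along the carrier's -y from the hinge, at its stop; it grows as it opens (1.57: along the carrier's -x). Over the last 0.13 rad its round tip pushes a spring ball aside (5 N at the knob) and is held. Below about 0.9 it is in the handle's way; it may start so
- tub_a: lidded white soup tub, 90 mm across the lid, 100 mm high, stands behind the cutting board; origin at the centre of its underside; leave it alone
- tub_b: lidded white soup tub, 84 mm across, 90 mm high, on top of the riser shelf near its back; origin at the centre of its underside; leave it alone
- tub_c: the second such tub on the riser shelf (84 mm across, 90 mm high); origin at the centre of its underside; leave it alone
- sauce_pot: small white lidded sauce pot, 66 mm across, 55 mm high, standing on the far (+x) part of the cutting board; origin at the centre of its underside; leave it alone
- bottle: clear water bottle, 66 mm across, 200 mm high, standing behind the cutting board; origin at the centre of its underside; leave it alone
- shaker: aluminium shaker, 42 mm across, 75 mm high, standing between the robot and the cutting board; origin at the centre of its underside; leave it alone
- clamshell: white closed takeaway box, 156 x 206 x 65 mm, far right; origin at the centre of its underside; leave it alone
- spoon: wooden spoon, 200 mm long, lying far left; origin at the centre of its underside; leave it alone
There are look-alikes about, which are no part of the job. Several things have the shape of the scoop; the one meant has the colours described above.

How it is judged:
On the way, in this order (a step that is already met when the one before it is completed fails the run):
1. the scoop lies flat on the cutting board, its head over the board, let go and at rest (x of scoop_head in the frame of board between -0.12 and 0.12 m and y of scoop_head in the frame of board between -0.13 and 0.13 m and z of scoop in the frame of board between 0.007 and 0.018 m and angle between scoop's own z axis and vertical below 0.1 rad and contact force between the fingers and scoop below 0.1 N and linear speed of scoop below 0.02 m/s), for 0.2 s.
2. the scoop lies in the carrier, head down in the nest and handle through the slot, let go, with the keeper bar still open (x of scoop in the frame of cradle between -0.009 and 0.009 m and y of scoop in the frame of cradle between -0.009 and 0.009 m and z of scoop in the frame of cradle between -0.004 and 0.006 m and angle between scoop's own z axis and vertical below 0.1 rad and x of scoop_head in the frame of cradle above 0.02 m and contact force between the fingers and scoop below 0.1 N and linear speed of scoop below 0.02 m/s and value of joint keeper above 0.3 rad), for 0.2 s.
3. the keeper bar is shut past its spring ball (value of joint keeper below 0.03 rad), for 0.2 s.
At the end, for the whole second after the job is handed in: The scoop lies in the carrier's nest, head at the nest's end: its origin within 9 mm of the cradle point along and across, its underside within 6 mm of the base plate, tilted less than 0.1 rad, at rest and released; the keeper bar is shut over the handle, its angle under 0.03 rad (x of scoop in the frame of cradle between -0.009 and 0.009 m and y of scoop in the frame of cradle between -0.009 and 0.009 m and z of scoop in the frame of cradle between -0.004 and 0.006 m and angle between scoop's own z axis and vertical below 0.1 rad and x of scoop_head in the frame of cradle above 0.02 m and contact force between the fingers and scoop below 0.1 N and linear speed of scoop below 0.02 m/s and value of joint keeper below 0.03 rad); the robot touches nothing.
It fails at once if a soup tub or the sauce pot is pushed more than 30 mm from its place (distance of any of tub_a, tub_b, tub_c, sauce_pot from where it was at the start of the episode above 0.03 m).
It fails at once if the bottle, shaker, takeaway box or wooden spoon is pushed more than 30 mm from its place (distance of any of bottle, shaker, clamshell, spoon from where it was at the start of the episode above 0.03 m).
It also fails if it takes over 72 s, if anything falls off the work surface, if the arm or the gripper's body presses on something with over 40 N, if the wrist force passes 120 N, or if a joint passes its speed limit or range.

## Working session

There is one attempt and no reset: what is moved stays moved. The work goes in short steps, Python scripts to look and compute and a tool call to move; the robot and the scene stay as the last step left them, time stands still between calls to the robot, and variables do not carry over. Pictures are saved under pics/ and viewed, at most 10 in all, crops included, and the job is handed in when it is done.

Besides the shell and the picture viewer there is one more tool, called after "Emit:" as name([rows], argument=value, ...), one row to a line, values as JSON. servo_tool: Moves the arm, as the interface text tells. Its arguments: {"type":"object","properties":{"commands":{"type":"array"},"force":{"type":"number"}},"required":["commands"]}

```bash
mkdir -p pics; ls; cat > h.py <<'E'
import numpy as np,cv2
from bench import r
def grab(n):
    im,d=r.grab_frame(n);i=r.camera_info(n);np.savez(f'{n}.npz',im=im,d=d,**{k:i[k] for k in('vertical_fov','cx','cy','cam_to_world')});
    return im,d,i
def world(d,i):
    h,w=d.shape;f=h/2/np.tan(np.radians(float(i['vertical_fov']))/2)
    v,u=np.mgrid[:h,:w].astype(float)
    P=np.stack([(u-i['cx'])/f*d,-(v-i['cy'])/f*d,-d,np.ones_like(d)],-1)
    return (P@np.array(i['cam_to_world']).T)[...,:3]
E
python3 - <<'E'
from h import *
for n in('top','side'):
    im,d,i=grab(n);print(n,i);cv2.imwrite(f'pics/{n}0.png',cv2.resize(im,(800,600),interpolation=cv2.INTER_CUBIC))
E
```

```text
pics
top {'vertical_fov': 44.84167866251363, 'cx': 241.48690558759662, 'cy': 197.43178867146307, 'cam_to_world': array([[ 0.01223821,  0.99314597, -0.11623818,  0.31983218],
       [-0.99990109,  0.01134927, -0.00830632, -0.01152536],
       [-0.00693017,  0.11632834,  0.99318663,  1.8964197 ],
       [ 0.        ,  0.        ,  0.        ,  1.        ]])}
side {'vertical_fov': 52.52733179330546, 'cx': 254.50422491079328, 'cy': 192.6312917083527, 'cam_to_world': array([[ 0.75197096,  0.44244822, -0.48865043, -0.16016065],
       [-0.65885396,  0.5283407 , -0.53550683, -0.74457574],
       [ 0.02123986,  0.72463486,  0.68880563,  1.04970395],
       [ 0.        ,  0.        ,  0.        ,  1.        ]])}
```

View pics/top0.png

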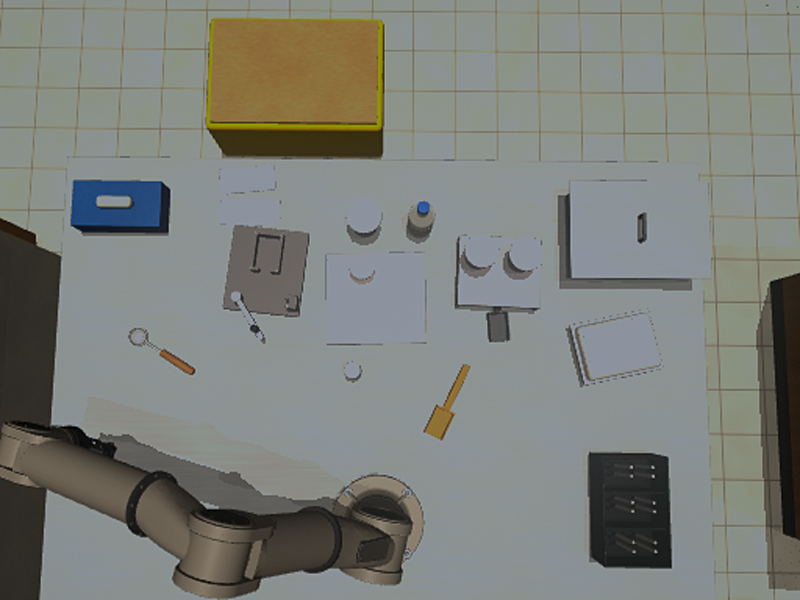

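View pics/side0.png

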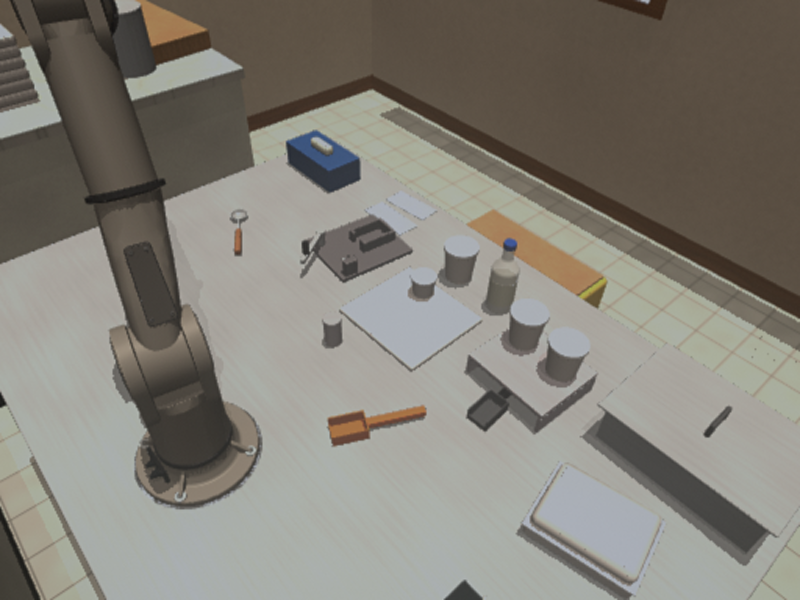

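The top view shows the dark scoop head at (498,325), sticking out of the riser at (498,270). The board is at (376,298), the carrier at (265,270) with its nest at (267,253), and the keeper hinge at about (237,297) with the bar running to (262,340). Look-alikes are the orange scoop at (447,405) and the ladle with the orange handle at (160,350). I choose the dark one at (498,325) and check it in a crop.

```bash
python3 - <<'E'
from h import *
z=np.load('top.npz');im=z['im'];d=z['d'];W=world(d,z)
s=512/800
def reg(x0,x1,y0,y1,lo,hi):
    x,y,h=W[...,0],W[...,1],W[...,2]
    return (x>x0)&(x<x1)&(y>y0)&(y<y1)&(h>lo)&(h<hi)&(d>0)
def rect(name,m):
    p=W[m][:,:2].astype(np.float32)
    if len(p)<4: print(name,len(p));return
    c,wh,a=cv2.minAreaRect(p*1000);print(name,len(p),'c',np.round(c,1),'wh',np.round(wh,1),'a',round(a,1),'z',np.round(np.median(W[m][:,2])*1000,1),'box',np.round(cv2.boxPoints((c,wh,a))).tolist())
for n,(u,v) in dict(head=(498,325),riser=(498,296),board=(390,320),carr=(240,275),hinge=(237,297),post=(291,303),knob=(256,330),sauce=(361,270),shaker=(352,370),table=(300,400),clam=(640,230)).items():
    print(n,np.round(W[int(v*s),int(u*s)]*1000,1))
np.save('W.npy',W)
a=cv2.resize(im[185:225,290:350],(600,400),interpolation=cv2.INTER_CUBIC)
b=cv2.resize(im[140:225,140:200],(423,600),interpolation=cv2.INTER_CUBIC)
out=np.zeros((600,800,3),np.uint8);b=cv2.resize(b,(400,567));out[:567,:400]=b;a=cv2.resize(a,(400,267));out[:267,400:]=a
# depth picture of carrier
h=np.clip(W[140:225,140:200,2]*1000/100*255,0,255).astype(np.uint8);out[270:,400:633]=cv2.cvtColor(cv2.resize(h,(233,330),interpolation=cv2.INTER_NEAREST),cv2.COLOR_GRAY2BGR)
cv2.imwrite('pics/crop1.png',np.clip(out*1.6,0,255).astype(np.uint8))
E
```

```text
head [ 501.2 -307.9    6.5]
riser [ 571.9 -300.    60.6]
board [513.9 -26.7  11. ]
carr [624.7 368.5  12.3]
hinge [561.1 366.   54.8]
post [550.3 225.2  57.8]
knob [473.6 307.2 100.3]
sauce [636.   46.9  63.8]
shaker [380.9  66.5  68. ]
table [300.9 201.8  -1.2]
clam [ 735.9 -650.2  104.5]
```

View pics/crop1.png

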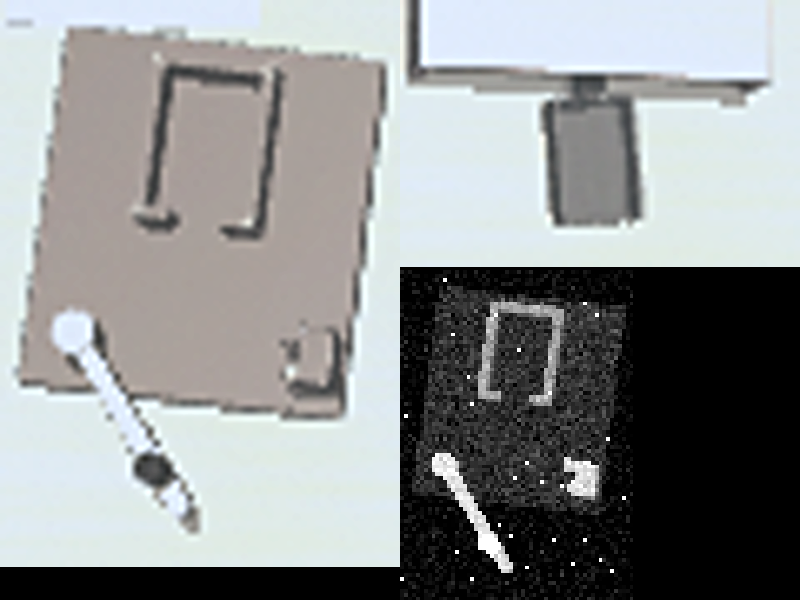

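The crop confirms a grey steel head (crop 590,160) with a black handle stub going under the shelf at (588,85). The carrier has its nest, a white keeper bar swung to point near-right with its black knob at (152,468), and the ball post at (315,360). Next come the fits.

```bash
python3 - <<'E'
from h import *
for n in ('top','side'):
    z=np.load(n+'.npz');im=z['im'];d=z['d'];W=world(d,z);print(n)
    x,y,h=W[...,0],W[...,1],W[...,2]*1000
    def reg(x0,x1,y0,y1,lo,hi): return (x>x0)&(x<x1)&(y>y0)&(y<y1)&(h>lo)&(h<hi)&(d>0)
    def rect(name,m):
        m=m.astype(np.uint8);k,l,st,_=cv2.connectedComponentsWithStats(m,connectivity=8)
        m=l==1+np.argmax(st[1:,4])
        p=W[m][:,:2].astype(np.float32)*1000
        c,wh,a=cv2.minAreaRect(p);print(name,len(p),'c',np.round(c,1),'med',np.round(np.median(p,0),1),'wh',np.round(wh,1),'a',round(a,1),'z',np.round(np.median(h[m]),1),'z95',np.round(np.percentile(h[m],95),1))
    hsv=cv2.cvtColor(im,cv2.COLOR_BGR2HSV);dark=im.max(2)<125
    rect('head',reg(.42,.545,-.40,-.22,-10,45)&dark)
    rect('nest',reg(.57,.8,.2,.4,28,52))
    rect('bar',reg(.40,.60,.25,.42,40,65))
    rect('knob',reg(.40,.60,.25,.42,80,105))
    rect('ballpost',reg(.5,.6,.18,.27,35,80))
    rect('riser',reg(.52,.75,-.45,-.15,50,66))
    rect('tubs',reg(.6,.8,-.45,-.15,120,170))
    rect('sauce',reg(.6,.75,0,.12,50,80))
    rect('shaker',reg(.35,.45,0,.12,60,90))
    rect('bottle',reg(.7,.85,-.25,-.02,60,230))
    rect('tuba',reg(.68,.9,-.02,.15,80,120))
    rect('plate',reg(.5,.85,.15,.45,5,19)&(im.max(2)<150)&(im.max(2)>90))
    rect('orange',reg(.2,.5,-.35,-.05,4,60)&(hsv[...,1]>120))
    b=reg(.42,.72,-.15,.15,5,17)&(im.min(2)>0)
    rect('board',cv2.morphologyEx(b.astype(np.uint8),cv2.MORPH_OPEN,np.ones((5,5))))
    print([im[int(v*.64),int(u*.64)].tolist() for u,v in ((498,325),(240,275),(390,320),(310,330))])
E
```

```text
top
head 341 c [ 502.2 -320.1] med [ 509.  -312.7] wh [159.7  85.3] a 90.0 z 5.1 z95 31.3
nest 178 c [686.8 294.1] med [692.  291.3] wh [ 77.2 108.3] a 83.7 z 40.6 z95 47.1
bar 102 c [530.5 343.2] med [537.5 349.1] wh [101.4  23.4] a 36.7 z 56.4 z95 63.0
knob 20 c [479.  312.4] med [478.5 312. ] wh [14.  15.7] a 65.3 z 91.8 z95 101.7
ballpost 67 c [551.9 227. ] med [550.9 224.1] wh [33.5 35.2] a 83.3 z 54.2 z95 63.0
riser 1413 c [ 634.9 -305.5] med [ 604.6 -305. ] wh [211.4 181.1] a 88.3 z 58.0 z95 64.3
tubs 379 c [ 671.3 -248.9] med [ 670.6 -248.6] wh [81.8 81.4] a 64.7 z 147.9 z95 154.2
sauce 209 c [643.8  45. ] med [643.2  46.6] wh [65.  60.1] a 0.4 z 67.3 z95 74.8
shaker 91 c [377.   66.3] med [377.   66.1] wh [39.  39.3] a 0.3 z 74.3 z95 83.8
bottle 276 c [ 759.4 -102.1] med [ 752.5 -100.2] wh [65.1 58.8] a 74.5 z 136.6 z95 202.2
tuba 401 c [766.8  42.1] med [766.2  40.7] wh [89.2 83.5] a 0.6 z 99.5 z95 107.8
plate 1784 c [644.2 303.4] med [638. 302.] wh [212.5 230.7] a 84.0 z 11.7 z95 17.7
orange 267 c [ 306.2 -182.8] med [ 286. -180.] wh [ 49.7 198.4] a 64.9 z 22.8 z95 33.3
bo
[... 702 characters left out ...]
 [85.6 81.8] a 21.7 z 149.2 z95 152.9
sauce 194 c [643.7  45.3] med [640.6  42.5] wh [66.6 62.6] a 55.4 z 68.3 z95 72.5
shaker 109 c [379.3  66.6] med [376.2  62.3] wh [41.2 36.3] a 48.3 z 75.7 z95 79.3
bottle 513 c [ 755.8 -109.5] med [ 750.3 -113.4] wh [48.3 65.9] a 39.0 z 127.5 z95 200.8
tuba 325 c [768.2  42.4] med [760.8  37.1] wh [91.9 88.1] a 76.5 z 101.3 z95 105.6
plate 931 c [640.5 300.8] med [625.1 292.4] wh [201.8 226.9] a 82.9 z 14.1 z95 17.8
orange 326 c [ 305.8 -182.9] med [ 297.7 -184.2] wh [ 51.3 197.3] a 65.1 z 26.0 z95 31.9
board 368 c [490.2 -58.3] med [495.7 -71.1] wh [ 96.4 120.5] a 15.6 z 13.6 z95 16.5
[[160, 166, 170], [159, 167, 170], [182, 176, 171], [162, 169, 170]]
```

```bash
cat >> h.py <<'E'
def plane(i,u,v,z):
    f=192/np.tan(np.radians(float(i['vertical_fov']))/2);M=np.array(i['cam_to_world'])
    dr=M[:3,:3]@np.array([(u-i['cx'])/f,-(v-i['cy'])/f,-1]);o=M[:3,3];t=(z/1000-o[2])/dr[2]
    return np.round((o+t*dr)*1000,1)
E
python3 - <<'E'
from h import *
z=np.load('top.npz')
c=lambda X,Y:(290+(X-400)/6.667-.5,185+Y/6.667-.5)
b=lambda X,Y:(140+X/6.667-.5,140+Y/6.667-.5)
f=lambda X,Y:(X*.64-.5,Y*.64-.5)
for n,p,h in [('head BL',c(545,103),30),('BR',c(633,98),30),('FL',c(557,224),0),('FR',c(639,220),0),('handle L',c(574,90),26),('handle R',c(607,90),26),
 ('plate fl',b(68,28),12),('plate fr',b(385,63),12),('plate nl',b(20,383),12),('plate nr',b(344,416),12),
 ('nest fl',b(167,65),42),('nest fr',b(283,70),42),('nest nl',b(137,212),42),('nest nr',b(262,232),42),('slotL',b(178,220),42),('slotR',b(225,232),42),
 ('hinge',b(73,330),58),('knob',b(152,466),92),('bartip',b(190,522),56),('barA',b(110,390),56),
 ('board fl',f(326,254),12),('fr',f(424,252),12),('nr',f(426,342),12),('nl',f(327,345),12)]:
    print(n,np.round(p,1),plane(z,*p,h))
o=r.get_obs();print({k:np.round(o[k],3).tolist() for k in('clock','joints','tcp_pos','orientation','grip_width','contact_force')})
E
```

```text
head BL [311.2 199.9] [ 531.3 -277.3   30. ]
BR [324.4 199.2] [ 534.9 -330.5   30. ]
FL [313.  218.1] [ 460.3 -288.5    0. ]
FR [325.3 217.5] [ 463.3 -338.6    0. ]
handle L [315.6 198. ] [ 539.9 -295.5   26. ]
handle R [320.5 198. ] [ 540.1 -315.4   26. ]
plate fl [149.7 143.7] [759.9 386.9  12. ]
plate fr [197.2 148.9] [739.9 189.4  12. ]
plate nl [142.5 196.9] [537.7 408.5  12. ]
plate nr [191.1 201.9] [519.7 209.4  12. ]
nest fl [164.5 149.2] [730.5 319.2  42. ]
nest fr [181.9 150. ] [728.2 248.3  42. ]
nest nl [160.  171.3] [639.5 334.6  42. ]
nest nr [178.8 174.3] [628.1 258.4  42. ]
slotL [166.2 172.5] [634.9 309.6  42. ]
slotR [173.2 174.3] [627.8 280.8  42. ]
hinge [150.4 189. ] [564.7 367.6  58. ]
knob [162.3 209.4] [480.5 311.6  92. ]
bartip [168.  217.8] [450.6 294.3  56. ]
barA [156. 198.] [529.1 344.6  56. ]
board fl [208.1 162.1] [685.4 143.3  12. ]
fr [270.9 160.8] [ 693.5 -114.7   12. ]
nr [272.1 218.4] [ 456.3 -121.1   12. ]
nl [208.8 220.3] [445.5 135.7  12. ]
{'clock': 0.1, 'joints': [-1.362, 0.478, 0.022, 1.556, -0.012, 1.109, -0.083], 'tcp_pos': [0.21, 0.641, 0.21], 'orientation': [-0.496, -3.102, 0.003], 'grip_width': 0.085, 'contact_force': [-0.398, -0.47, -0.287]}
```

Emit:
servo_tool([
  [0,0,0,25,-30,-6,1],
  [0,0,0,50,-60,-12,1],
  [0,0,0,75,-90,-18,1],
  [0,0,0,100,-120,-25,1],
  [0,0,0,125,-150,-31,1],
], force=50)

```text
clock: 0.52
tcp_pos: [0.336, 0.4895, 0.1793]
orientation: [-0.495, -3.102, 0.001]
contact_force: [0.2, 0.1, -0.0]
grip_width: 0.0258
gripper_force: 0.0
```

Emit:
servo_tool([
  [0,0,0,25,-30,-6,1],
  [0,0,0,50,-60,-12,1],
  [0,0,0,75,-90,-18,1],
  [0,0,0,100,-120,-25,1],
  [0,0,0,125,-150,-31,1],
])

```text
clock: 0.93
tcp_pos: [0.4609, 0.3396, 0.1484]
orientation: [-0.495, -3.102, 0.001]
contact_force: [1.4, 0.1, -0.6]
grip_width: 0.0001
gripper_force: 0.0
```

Emit:
servo_tool([
  [0,0,0,20,-29,-9,1],
  [0,0,0,43,-59,-18,1],
  [0,0,0,43,-59,-18,1],
  [0,0,0,43,-59,-18,1],
])

```text
clock: 1.27
tcp_pos: [0.5043, 0.2792, 0.1302]
orientation: [-0.504, -3.1, 0.003]
contact_force: [-0.3, 0.3, 0.2]
grip_width: -0.0
gripper_force: 0.0
```

```bash
python3 - <<'E'
from h import *
o=r.get_obs();print({k:np.round(o[k],3).tolist() for k in('clock','joints','tcp_pos','orientation','grip_width','contact_force')})
E
```

```text
{'clock': 1.267, 'joints': [-0.722, 0.408, 0.137, 1.879, -0.07, 0.861, 0.698], 'tcp_pos': [0.504, 0.279, 0.13], 'orientation': [-0.504, -3.1, 0.003], 'grip_width': -0.0, 'contact_force': [-0.293, 0.306, 0.23]}
```

Emit:
servo_tool([
  [0,0,0,0,0,-33,1],
  [0,0,0,0,0,-66,1],
  [0,0,0,0,0,-66,1],
])

```text
clock: 1.52
tcp_pos: [0.4986, 0.2819, 0.0599]
orientation: [-0.49, -3.096, 0.009]
contact_force: [-0.6, -1.6, -0.8]
grip_width: 0.0002
gripper_force: 0.0
```

Emit:
servo_tool([
  [0,0,0,-9,15,0,1],
  [0,0,0,-18,30,0,1],
  [0,0,0,-27,45,0,1],
  [0,0,0,-34,58,0,1],
  [0,0,0,-40,68,0,1],
])

```text
clock: 1.93
tcp_pos: [0.4621, 0.3532, 0.0665]
orientation: [0.491, 3.103, 0.002]
contact_force: [-1.4, -0.3, -0.2]
grip_width: -0.0002
gripper_force: 0.2
```

Emit:
servo_tool([
  [0,0,0,0,4,0,1],
  [0,0,0,0,4,0,1],
])

```text
clock: 2.1
tcp_pos: [0.4628, 0.3564, 0.0659]
orientation: [0.491, 3.103, 0.002]
contact_force: [0.1, 0.1, 0.4]
grip_width: 0.0001
gripper_force: 0.0
```

Emit:
servo_tool([
  [0,0,0,10,-15,10,1],
  [0,0,0,20,-30,50,1],
  [0,0,0,20,-40,90,0],
  [0,0,6,20,-70,110,0],
  [0,0,13,20,-105,110,0],
])

```text
clock: 2.52
tcp_pos: [0.4868, 0.2511, 0.1808]
orientation: [0.132, 3.13, 0.01]
contact_force: [1.2, -0.5, -1.0]
grip_width: 0.0358
gripper_force: 0.0
```

```bash
python3 - <<'E'
from h import *
im,d,z=grab('top');W=world(d,z);x,y,h=W[...,0],W[...,1],W[...,2]*1000
for n,lo,hi in(('bar',45,65),('knob',82,102)):
    m=((x>.38)&(x<.58)&(y>.28)&(y<.46)&(h>lo)&(h<hi)).astype(np.uint8);k,l,st,_=cv2.connectedComponentsWithStats(m);m=l==1+np.argmax(st[1:,4]);p=W[m][:,:2]*1000
    print(n,len(p),np.round(np.median(p,0)),np.round(p.min(0)),np.round(p.max(0)))
E
```

```text
bar 22 [445. 373.] [433. 365.] [456. 379.]
knob 9 [462. 374.] [457. 367.] [469. 379.]
```

Emit:
servo_tool([
  [0,0,3,2,-40,-5,0],
  [0,0,6,4,-80,-10,0],
  [0,0,9,6,-120,-15,0],
  [0,0,12,8,-160,-20,0],
  [0,0,12,10,-200,-25,0],
])

```text
clock: 2.98
tcp_pos: [0.4929, 0.0465, 0.1501]
orientation: [-0.189, 3.136, -0.0]
contact_force: [-0.3, -0.3, -1.1]
grip_width: 0.0855
gripper_force: 0.0
```

Emit:
servo_tool([
  [0,0,0,2,-40,-5,0],
  [0,0,0,4,-80,-10,0],
  [0,0,0,5,-120,-15,0],
  [0,0,0,5,-160,-20,0],
  [0,0,0,5,-200,-25,0],
])

```text
clock: 3.4
tcp_pos: [0.4975, -0.1535, 0.125]
orientation: [0.184, -3.136, 0.0]
contact_force: [0.9, 0.3, -0.0]
grip_width: 0.0854
gripper_force: 0.0
```

Emit:
servo_tool([
  [0,0,0,0,-40,-10,0],
  [0,0,0,0,-80,-20,0],
  [0,0,0,0,-120,-30,0],
  [0,0,0,0,-150,-40,0],
  [0,0,0,0,-160,-50,0],
])

```text
clock: 3.82
tcp_pos: [0.4961, -0.318, 0.075]
orientation: [0.174, -3.136, 0.006]
contact_force: [0.0, -0.5, 0.1]
grip_width: 0.0857
gripper_force: 0.0
```

Emit:
servo_tool([
  [0,0,0,0,0,0,0],
  [0,0,0,0,0,0,0],
])

```text
clock: 3.98
tcp_pos: [0.4972, -0.3106, 0.0743]
orientation: [0.184, -3.134, -0.002]
contact_force: [-0.0, 0.6, 0.3]
grip_width: 0.0857
gripper_force: 0.0
```

```bash
python3 - <<'E'
from h import *
o=r.get_obs();print({k:np.round(o[k],3).tolist() for k in('clock','joints','tcp_pos','orientation','grip_width')})
im,d,z=grab('side');cv2.imwrite('pics/s1.png',cv2.resize(im[170:330,230:430],(800,640))[:600])
E
```

```text
{'clock': 3.983, 'joints': [0.254, 0.507, 0.259, 1.899, -0.182, 0.761, 2.302], 'tcp_pos': [0.497, -0.311, 0.074], 'orientation': [0.184, -3.134, -0.002], 'grip_width': 0.086}
```

View pics/s1.png

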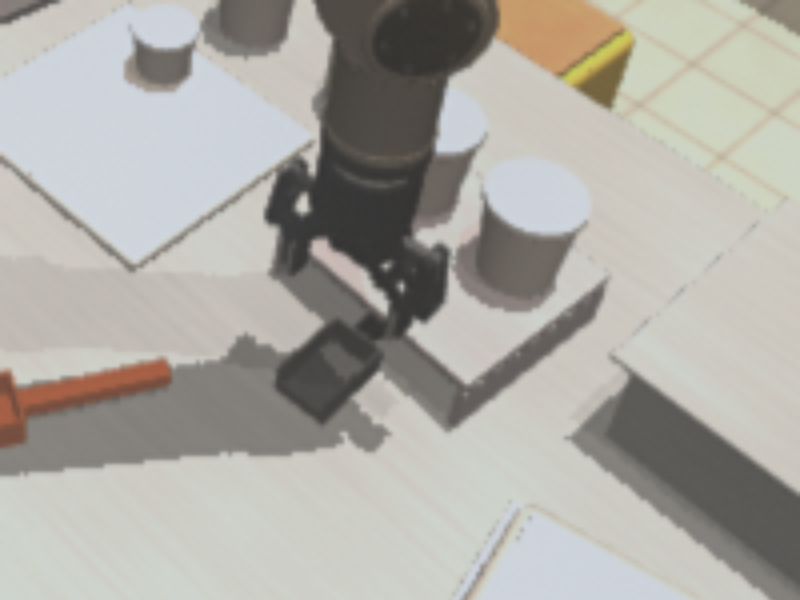

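The gripper stands over the head (crop 330,370), with its fingers astride across y. I descend and close.

Emit:
servo_tool([
  [0,0,0,2,0,-25,0],
  [0,0,0,3,0,-50,0],
  [0,0,0,3,0,-65,0],
  [0,0,0,3,0,-70,0],
  [0,0,0,3,0,-70,0],
])

```text
clock: 4.45
tcp_pos: [0.5012, -0.3084, 0.0044]
orientation: [0.191, -3.134, -0.003]
contact_force: [0.6, 0.0, 0.3]
grip_width: 0.0854
gripper_force: 0.0
```

Emit:
servo_tool([
  [0,0,0,0,0,0,0.6],
  [0,0,0,0,0,0,0.6],
  [0,0,0,0,0,0,0.6],
  [0,0,0,0,0,0,0.6],
  [0,0,0,0,0,0,0.6],
], force=60)

```text
clock: 4.87
tcp_pos: [0.5031, -0.312, 0.0072]
orientation: [-0.187, 3.132, -0.004]
contact_force: [1.0, -2.3, 0.4]
grip_width: 0.0341
gripper_force: 0.9
```

```bash
python3 - <<'E'
from h import *
im,d,z=grab('side');im2,d,z=grab('top')
a=cv2.resize(im[210:310,270:400],(400,308));b=cv2.resize(im2[170:250,280:360],(400,400))
o=np.zeros((400,800,3),np.uint8);o[:308,:400]=a;o[:,400:]=b;cv2.imwrite('pics/s2.png',np.clip(o*1.5,0,255).astype(np.uint8))
o=r.get_obs();print({k:np.round(o[k],3).tolist() for k in('clock','tcp_pos','grip_width','gripper_force')})
E
```

```text
{'clock': 4.967, 'tcp_pos': [0.502, -0.312, 0.006], 'grip_width': 0.034, 'gripper_force': 0.936}
```

View pics/s2.png

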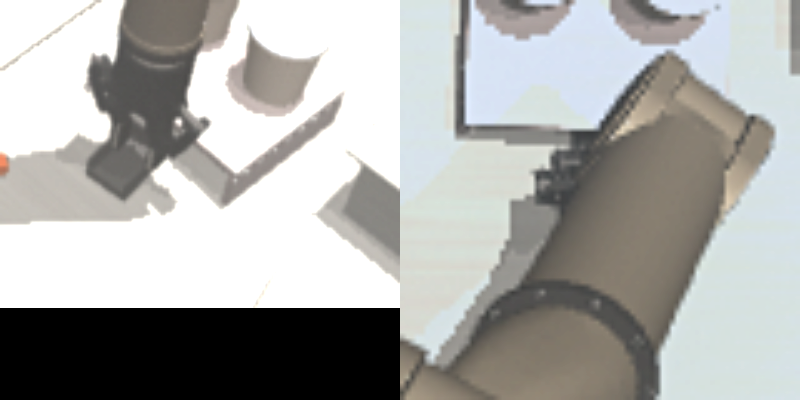

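```bash
python3 - <<'E'
from h import *
z=np.load('side.npz');im=z['im']
a=cv2.resize(im[222:282,290:350],(600,600),interpolation=cv2.INTER_CUBIC);cv2.imwrite('pics/s3.png',np.clip(255*(a/255.)**.6,0,255).astype(np.uint8))
W=world(z['d'],z)*1000
for v in range(240,274,3): print(v,[tuple(np.round(W[v,u]).astype(int).tolist()) for u in range(300,330,4)])
E
```

```text
240 [(483, -260, 97), (557, -221, 3), (510, -271, 86), (466, -316, 162), (469, -327, 170), (477, -336, 172), (484, -344, 174), (500, -348, 165)]
243 [(538, -220, 1), (488, -273, 90), (484, -291, 111), (490, -301, 115), (492, -315, 127), (478, -337, 159), (492, -342, 152), (499, -350, 154)]
246 [(527, -230, 3), (539, -238, 0), (483, -294, 99), (506, -292, 79), (486, -321, 123), (489, -333, 132), (496, -342, 134), (500, -352, 142)]
249 [(518, -239, 3), (527, -249, 5), (490, -291, 76), (509, -293, 62), (559, -275, 4), (491, -333, 116), (499, -342, 118), (550, -325, 60)]
252 [(509, -248, 2), (523, -254, -3), (492, -292, 60), (536, -277, 8), (534, -293, 26), (488, -337, 108), (513, -336, 86), (548, -329, 50)]
255 [(501, -256, 1), (508, -267, 5), (-160, -745, 1050), (527, -285, 7), (535, -295, 11), (494, -336, 87), (506, -342, 83), (497, -361, 109)]
258 [(493, -263, -2), (489, -282, 21), (508, -285, 7), (519, -293, 7), (529, -302, 7), (491, -340, 78), (494, -352, 88), (496, -365, 99)]
261 [(467, -285, 27), (490, -284, 6), (501, -292, 4), (511, -301, 4), (519, -310, 7), (499, -338, 54), (542, -326, 4), (550, -336, 6)]
264 [(472, -283, 5), (483, -291, 3), (495, -299, 0), (501, -310, 7), (496, -328, 30), (499, -340, 39), (532, -334, 4), (544, -342, 2)]
267 [(465, -290, 2), (472, -301, 6), (487, -306, -1), (476, -328, 32), (500, -327, 9), (515, -333, 2), (524, -342, 3), (535, -350, 2)]
270 [(456, -299, 3), (463, -309, 7), (474, -317, 6), (475, -331, 19), (495, -333, 4), (507, -340, 1), (516, -349, 1), (526, -358, 1)]
273 [(447, -307, 3), (458, -315, 1), (465, -326, 7), (480, -330, -2), (489, -339, -1), (498, -348, 1), (510, -355, -3), (519, -365, 0)]
```

View pics/s3.png

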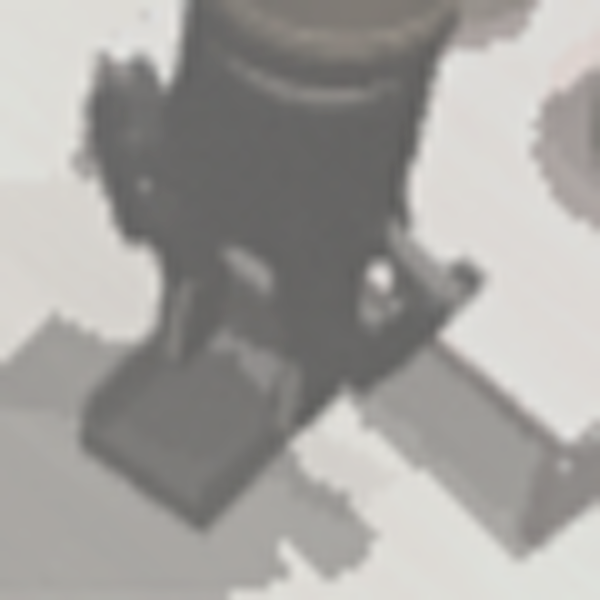

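Emit:
servo_tool([
  [0,0,0,0,0,0,0.7],
  [0,0,0,0,0,0,0.7],
])

```text
clock: 5.13
tcp_pos: [0.5014, -0.311, 0.0053]
orientation: [-0.187, 3.136, -0.001]
contact_force: [0.3, -1.6, 1.9]
grip_width: 0.0257
gripper_force: 1.0
```

```bash
python3 - <<'E'
from h import *
im,d,z=grab('side');W=world(d,z)*1000
x,y,h=W[...,0],W[...,1],W[...,2]
for lo,hi in((80,100),(65,80),(50,65),(40,50),(33,40),(26,33),(18,26),(10,18)):
    m=(x>455)&(x<545)&(y>-375)&(y<-245)&(h>lo)&(h<hi);p=W[m]
    q=p[np.argsort(p[:,1])];print(lo,len(p),[tuple(np.round(t).astype(int).tolist()) for t in q[::max(1,len(q)//14)]])
o=r.get_obs();print(np.round(o['tcp_pos'],4),np.round(o['contact_force'],2),o['gripper_force'])
E
```

```text
80 116 [(496, -365, 99), (495, -355, 89), (492, -347, 84), (510, -340, 82), (506, -335, 81), (511, -333, 89), (507, -332, 91), (486, -325, 98), (488, -296, 83), (489, -282, 82), (483, -275, 81), (494, -273, 86), (484, -269, 84), (489, -267, 99), (504, -264, 84)]
65 54 [(543, -372, 65), (495, -349, 79), (498, -342, 79), (494, -338, 73), (491, -336, 79), (503, -334, 77), (505, -332, 78), (507, -330, 79), (492, -324, 66), (498, -298, 66), (487, -297, 79), (501, -295, 65), (506, -294, 71), (512, -293, 71), (488, -288, 75), (491, -282, 71), (486, -277, 75), (487, -273, 71)]
50 38 [(544, -373, 56), (543, -366, 54), (544, -357, 55), (497, -338, 60), (506, -336, 50), (495, -335, 64), (497, -331, 54), (490, -331, 64), (494, -329, 54), (494, -326, 51), (494, -325, 54), (488, -299, 60), (500, -298, 54), (495, -297, 63), (506, -297, 53), (506, -296, 58), (490, -294, 53), (489, -294, 64), (489, -289, 65)]
40 22 [(508, -336, 44), (502, -336, 49), (498, -336, 47), (499, -334, 49), (497, -333, 40), (498, -332, 44), (497, -332, 49), (495, -330, 44), (493, -327, 48), (495, -327, 41), (495, -323, 41), 
[... 820 characters left out ...]
275, 26), (506, -274, 31), (492, -273, 31), (499, -272, 29)]
18 33 [(475, -327, 20), (472, -325, 22), (477, -325, 22), (491, -324, 26), (532, -292, 21), (535, -288, 26), (531, -284, 19), (535, -280, 23), (469, -280, 20), (460, -279, 22), (480, -278, 19), (480, -278, 24), (484, -277, 25), (462, -277, 23), (491, -277, 19), (491, -275, 23), (501, -275, 25)]
10 47 [(466, -327, 18), (473, -325, 15), (484, -325, 10), (494, -324, 11), (500, -323, 10), (461, -319, 14), (463, -313, 11), (465, -306, 13), (464, -299, 12), (463, -295, 14), (532, -292, 16), (461, -288, 13), (462, -283, 12), (470, -279, 13), (489, -278, 17), (496, -277, 15)]
[ 0.5013 -0.3108  0.0051] [ 1.03 -1.95  1.33] 0.9733860567212105
```

Emit:
servo_tool([
  [0,0,0,0,0,30,0.7],
  [0,0,0,0,0,60,0.7],
  [0,0,0,0,0,60,0.7],
])

```text
clock: 5.43
tcp_pos: [0.5037, -0.3118, 0.0694]
orientation: [-0.187, 3.131, -0.004]
contact_force: [0.4, -0.6, 0.9]
grip_width: 0.0256
gripper_force: 0.0
```

```bash
python3 - <<'E'
from h import *
im,d,z=grab('side');W=world(d,z)*1000
x,y,h=W[...,0],W[...,1],W[...,2]
for lo,hi in((85,90),(80,85),(75,80),(70,75),(65,70),(60,65),(55,60),(50,55),(40,50),(33,40),(26,33),(18,26),(10,18)):
    m=(x>455)&(x<540)&(y>-375)&(y<-245)&(h>lo)&(h<hi);p=W[m]
    q=p[np.argsort(p[:,1])];print(lo,len(p),[tuple(np.round(t).astype(int).tolist()) for t in q[::max(1,len(q)//9)]])
cv2.imwrite('pics/s4.png',cv2.resize(im[200:290,280:370],(600,600),interpolation=cv2.INTER_CUBIC))
E
```

```text
85 2 [(501, -329, 89), (499, -297, 89)]
80 0 []
75 0 []
70 0 []
65 0 []
60 0 []
55 0 []
50 0 []
40 0 []
33 13 [(513, -320, 34), (499, -319, 34), (524, -319, 33), (505, -319, 33), (533, -316, 34), (534, -296, 34), (531, -282, 33), (531, -277, 34), (480, -276, 33), (470, -276, 36), (467, -275, 33), (501, -273, 34), (518, -271, 34)]
26 68 [(463, -324, 29), (503, -322, 28), (503, -321, 32), (536, -317, 32), (535, -310, 31), (534, -297, 30), (532, -282, 28), (464, -274, 30), (484, -273, 32), (525, -271, 27)]
18 51 [(469, -323, 22), (493, -322, 26), (510, -320, 26), (534, -308, 19), (533, -291, 19), (531, -279, 25), (458, -276, 26), (464, -276, 20), (532, -274, 25), (461, -273, 25), (531, -270, 22)]
10 76 [(465, -325, 11), (472, -322, 13), (526, -320, 17), (526, -317, 14), (462, -305, 14), (463, -295, 14), (531, -286, 10), (468, -277, 11), (498, -275, 17), (516, -272, 15)]
```

View pics/s4.png

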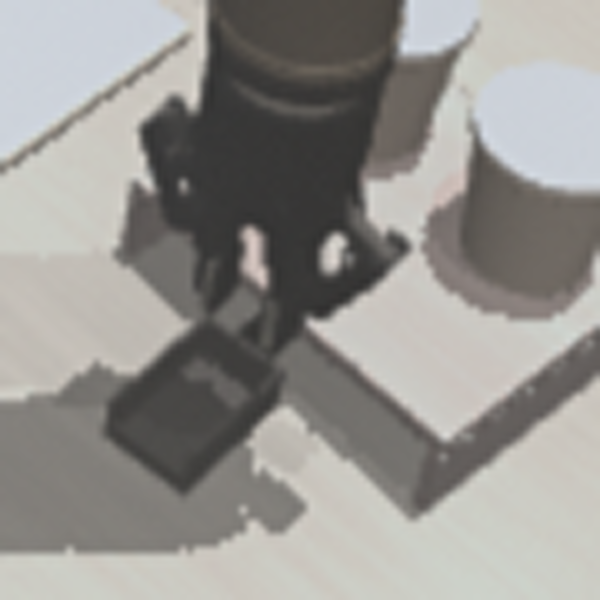

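The fingertips are about 20 mm above the reported TCP, so they passed over the rim and nudged the head to y≈-297. The head is at (195,405) in this crop, still flat. I re-centre and go lower with force checks.

Emit:
servo_tool([
  [0,0,0,0,14,0,0],
  [0,0,0,0,14,0,0],
  [0,0,0,0,14,-20,0],
  [0,0,0,0,14,-45,0],
  [0,0,0,0,14,-65,0],
])

```text
clock: 5.9
tcp_pos: [0.5003, -0.2947, -0.0023]
orientation: [0.19, -3.134, -0.003]
contact_force: [-0.2, 0.1, -0.2]
grip_width: 0.084
gripper_force: 0.0
```

Emit:
servo_tool([
  [0,0,0,0,0,-7,0],
  [0,0,0,0,0,-7,0],
])

```text
clock: 6.07
tcp_pos: [0.4991, -0.2947, -0.0098]
orientation: [0.189, -3.131, -0.005]
contact_force: [0.2, 1.1, 0.3]
grip_width: 0.0857
gripper_force: 0.0
```

Emit:
servo_tool([
  [0,0,0,0,0,-7,0],
  [0,0,0,0,0,-7,0],
])

```text
clock: 6.23
tcp_pos: [0.5013, -0.2963, -0.0143]
orientation: [0.188, -3.136, -0.0]
contact_force: [0.2, 0.4, 0.5]
grip_width: 0.0851
gripper_force: 0.0
```

Emit:
servo_tool([
  [0,0,0,0,0,0,0.6],
  [0,0,0,0,0,0,0.6],
  [0,0,0,0,0,0,0.6],
  [0,0,0,0,0,0,0.6],
  [0,0,0,0,0,0,0.6],
], force=50)

```text
clock: 6.65
tcp_pos: [0.502, -0.2969, -0.0128]
orientation: [-0.187, 3.134, -0.001]
contact_force: [-1.5, 1.2, 5.7]
grip_width: 0.0492
gripper_force: 51.4
```

Emit:
servo_tool([
  [0,0,0,-8,0,6,0.6],
  [0,0,0,-35,-2,8,0.6],
  [0,0,0,-70,-4,8,0.6],
  [0,0,0,-105,-6,8,0.6],
  [0,0,0,-140,-8,8,0.6],
])

```text
clock: 7.07
tcp_pos: [0.3592, -0.3043, -0.0056]
orientation: [0.188, -3.136, 0.0]
contact_force: [-0.3, -0.4, -1.9]
grip_width: 0.0497
gripper_force: 52.0
```

Emit:
servo_tool([
  [0,0,0,-8,0,0,0.6],
  [0,0,0,-8,0,0,0.6],
])

```text
clock: 7.23
tcp_pos: [0.3485, -0.3044, -0.0058]
orientation: [0.18, -3.133, -0.003]
contact_force: [0.2, -0.6, -2.8]
grip_width: 0.0489
gripper_force: 52.0
```

```bash
python3 - <<'E'
from h import *
o=r.get_obs();print({k:np.round(o[k],3).tolist() for k in('clock','joints','tcp_pos','orientation','grip_width','contact_force')})
im,d,z=grab('side');cv2.imwrite('pics/s5.png',cv2.resize(im[180:320,210:400],(760,560),interpolation=cv2.INTER_CUBIC))
E
```

```text
{'clock': 7.233, 'joints': [0.419, 0.495, 0.199, 2.214, -0.214, 0.454, 2.474], 'tcp_pos': [0.348, -0.304, -0.006], 'orientation': [0.18, -3.133, -0.003], 'grip_width': 0.049, 'contact_force': [0.227, -0.614, -2.793]}
```

View pics/s5.png

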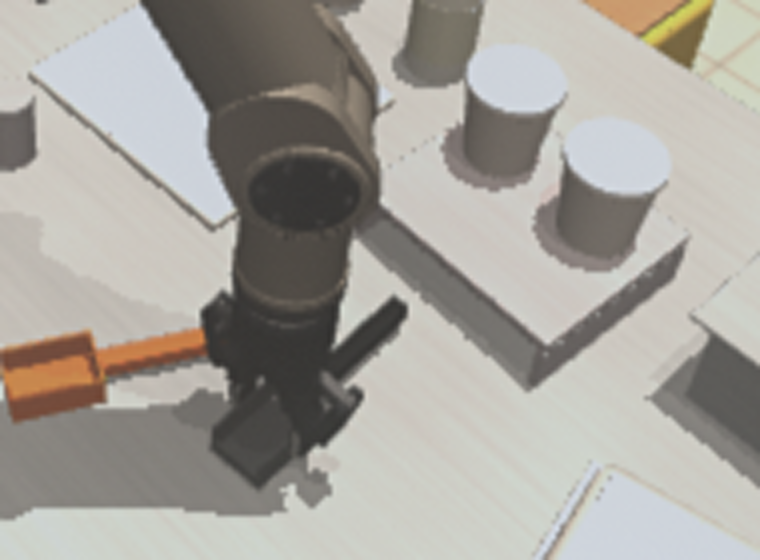

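The scoop is out, with the handle end at (400,305) clear of the riser and the head in the grip. I carry it to the board, turned -90°.

Emit:
servo_tool([
  [0,0,0,-2,0,30,0.6],
  [0,0,0,-2,0,65,0.6],
  [0,0,0,-2,10,90,0.6],
  [0,0,-5,5,35,95,0.6],
  [0,0,-11,12,65,95,0.6],
])

```text
clock: 7.7
tcp_pos: [0.3686, -0.2411, 0.0918]
orientation: [0.123, 3.132, -0.004]
contact_force: [0.8, 0.4, -3.0]
grip_width: 0.0492
gripper_force: 53.0
```

Emit:
servo_tool([
  [0,0,-6,11,25,0,0.6],
  [0,0,-12,23,50,0,0.6],
  [0,0,-18,35,75,0,0.6],
  [0,0,-24,47,100,0,0.6],
  [0,0,-30,59,125,0,0.6],
])

```text
clock: 8.12
tcp_pos: [0.4263, -0.1125, 0.0896]
orientation: [0.927, 3.0, 0.001]
contact_force: [0.6, 0.6, -2.3]
grip_width: 0.049
gripper_force: 53.0
```

Emit:
servo_tool([
  [0,0,-6,11,25,0,0.6],
  [0,0,-12,23,50,0,0.6],
  [0,0,-18,35,75,0,0.6],
  [0,0,-24,47,100,0,0.6],
  [0,0,-30,59,125,0,0.6],
])

```text
clock: 8.53
tcp_pos: [0.4849, 0.0132, 0.0895]
orientation: [1.672, 2.659, 0.002]
contact_force: [0.4, -0.1, -2.0]
grip_width: 0.0492
gripper_force: 53.0
```

Emit:
servo_tool([
  [0,0,-6,10,10,0,0.6],
  [0,0,-12,20,20,0,0.6],
  [0,0,-19,27,29,-10,0.6],
  [0,0,-19,27,29,-30,0.6],
  [0,0,-19,27,29,-30,0.6],
])

```text
clock: 8.95
tcp_pos: [0.5097, 0.0417, 0.0569]
orientation: [-2.079, -2.353, 0.004]
contact_force: [-0.4, -0.5, -1.9]
grip_width: 0.0491
gripper_force: 53.0
```

```bash
python3 - <<'E'
from h import *
o=r.get_obs();print({k:np.round(o[k],3).tolist() for k in('clock','joints','tcp_pos','orientation','grip_width','contact_force')})
im,d,z=grab('side');W=world(d,z)*1000
x,y,h=W[...,0],W[...,1],W[...,2];dark=im.max(2)<100
m=dark&(x>420)&(x<590)&(y>-160)&(y<110)&(h>25)&(h<110)
for a in range(-160,110,18):
    q=W[m&(y>a)&(y<a+18)]
    if len(q): print(a,len(q),np.round(np.percentile(q,[5,50,95],axis=0)).astype(int).tolist())
E
```

```text
{'clock': 8.95, 'joints': [-0.585, 0.464, 0.478, 2.093, -0.341, 0.661, 0.247], 'tcp_pos': [0.51, 0.042, 0.057], 'orientation': [-2.079, -2.353, 0.004], 'grip_width': 0.049, 'contact_force': [-0.409, -0.482, -1.934]}
-124 23 [[513, -117, 84], [519, -112, 94], [527, -108, 99]]
-106 29 [[511, -103, 83], [516, -97, 96], [526, -90, 100]]
-88 26 [[511, -85, 85], [515, -79, 96], [527, -72, 98]]
-70 28 [[510, -69, 86], [514, -62, 95], [523, -53, 99]]
-52 27 [[507, -51, 85], [510, -43, 96], [520, -35, 99]]
-34 25 [[506, -33, 86], [509, -25, 96], [520, -17, 100]]
-16 27 [[503, -14, 84], [508, -7, 95], [520, 1, 99]]
2 66 [[486, 5, 75], [500, 10, 93], [534, 16, 103]]
20 62 [[473, 22, 75], [487, 30, 94], [535, 37, 108]]
38 60 [[476, 38, 73], [530, 45, 79], [536, 55, 105]]
56 36 [[481, 59, 72], [528, 64, 80], [532, 73, 97]]
74 7 [[482, 75, 76], [486, 76, 84], [527, 83, 86]]
```

Emit:
servo_tool([
  [0,0,0,-2,0,-25,0.6],
  [0,0,0,-2,0,-45,0.6],
  [0,0,0,-2,0,-52,0.6],
  [0,0,0,-2,0,-56,0.6],
  [0,0,0,-2,0,-56,0.6],
])

```text
clock: 9.42
tcp_pos: [0.5085, 0.0393, 0.0033]
orientation: [-2.085, -2.35, -0.0]
contact_force: [-0.2, 0.7, -2.6]
grip_width: 0.0491
gripper_force: 53.0
```

Emit:
servo_tool([
  [0,0,0,0,0,-2,0.6],
  [0,0,0,0,0,-2,0.6],
])

```text
clock: 9.58
tcp_pos: [0.5091, 0.0395, 0.0019]
orientation: [2.084, 2.349, 0.002]
contact_force: [-0.1, 0.0, -2.0]
grip_width: 0.0495
gripper_force: 53.0
```

Emit:
servo_tool([
  [0,0,0,0,0,-2,0.6],
  [0,0,0,0,0,-3,0.6],
  [0,0,0,0,0,-3,0.6],
])

```text
clock: 9.83
tcp_pos: [0.509, 0.0397, -0.0009]
orientation: [2.085, 2.35, 0.002]
contact_force: [-2.1, -0.1, 8.7]
grip_width: 0.0492
gripper_force: 54.1
```

Contact with the board. I release, rise, and look.

Emit:
servo_tool([
  [0,0,0,0,0,0,0.1],
  [0,0,0,0,0,0,0.1],
  [0,0,0,0,0,0,0.1],
  [0,0,0,0,0,0,0.1],
  [0,0,0,0,0,0,0.1],
])

```text
clock: 10.25
tcp_pos: [0.5083, 0.0394, -0.002]
orientation: [2.085, 2.35, 0.0]
contact_force: [-1.1, -0.9, 0.3]
grip_width: 0.0766
gripper_force: 0.0
```

Emit:
servo_tool([
  [0,0,0,0,0,20,0.1],
  [0,0,0,0,0,50,0.1],
  [0,0,0,0,0,90,0.1],
  [0,0,0,0,-40,110,0.4],
  [0,0,0,0,-75,110,0.4],
])

```text
clock: 10.67
tcp_pos: [0.5116, -0.0337, 0.1119]
orientation: [2.074, 2.354, 0.01]
contact_force: [1.4, -0.7, 0.0]
grip_width: 0.0543
gripper_force: 0.0
```

```bash
python3 - <<'E'
from h import *
o=r.get_obs();print({k:np.round(o[k],3).tolist() for k in('clock','joints','tcp_pos','orientation','grip_width','contact_force')})
im,d,z=grab('side');W=world(d,z)*1000
x,y,h=W[...,0],W[...,1],W[...,2];dark=im.max(2)<120
m=dark&(x>420)&(x<590)&(y>-160)&(y<110)&(h>8)&(h<55)
for a in range(-160,110,18):
    q=W[m&(y>a)&(y<a+18)]
    if len(q): print(a,len(q),np.round(np.percentile(q,[5,50,95],axis=0)).astype(int).tolist())
E
```

```text
{'clock': 10.667, 'joints': [-0.502, 0.373, 0.551, 2.067, -0.282, 0.766, 0.348], 'tcp_pos': [0.512, -0.034, 0.112], 'orientation': [2.074, 2.354, 0.01], 'grip_width': 0.054, 'contact_force': [1.425, -0.711, 0.035]}
-124 26 [[512, -119, 24], [516, -114, 37], [526, -107, 42]]
-106 30 [[510, -104, 19], [514, -96, 38], [524, -89, 41]]
-88 28 [[509, -86, 16], [513, -80, 38], [522, -72, 43]]
-70 32 [[506, -70, 13], [511, -61, 37], [522, -53, 42]]
-52 32 [[452, -51, 11], [510, -43, 37], [521, -36, 42]]
-34 33 [[503, -33, 14], [509, -25, 39], [521, -17, 42]]
-16 28 [[469, -15, 11], [506, -6, 39], [519, 1, 42]]
2 71 [[484, 4, 13], [496, 7, 33], [534, 19, 46]]
20 52 [[482, 21, 14], [509, 32, 29], [534, 37, 44]]
38 65 [[482, 39, 14], [514, 47, 22], [532, 55, 43]]
56 56 [[481, 57, 14], [513, 65, 22], [531, 72, 45]]
74 36 [[481, 75, 15], [516, 77, 23], [530, 81, 39]]
```

Emit:
servo_tool([
  [0,0,-2,4,-19,-10,0.4],
  [0,0,-2,4,-19,-45,0.4],
  [0,0,-2,4,-19,-80,0.4],
  [0,0,-2,4,-19,-100,0.4],
  [0,0,-2,4,-19,-106,0.4],
])

```text
clock: 11.13
tcp_pos: [0.5095, -0.0546, -0.0012]
orientation: [-2.123, -2.31, 0.007]
contact_force: [-0.3, -0.2, 0.4]
grip_width: 0.0513
gripper_force: 0.0
```

Emit:
servo_tool([
  [0,0,0,0,0,-3,0.4],
  [0,0,0,0,0,-5,0.4],
])

```text
clock: 11.3
tcp_pos: [0.5126, -0.0548, -0.0027]
orientation: [2.126, 2.313, 0.0]
contact_force: [-0.3, 0.5, 0.7]
grip_width: 0.0514
gripper_force: 0.0
```

Emit:
servo_tool([
  [0,0,0,0,0,0,0.9],
  [0,0,0,0,0,0,0.9],
  [0,0,0,0,0,0,0.9],
  [0,0,0,0,0,0,0.9],
  [0,0,0,0,0,0,0.9],
], force=80)

```text
clock: 11.72
tcp_pos: [0.5134, -0.0546, -0.002]
orientation: [2.124, 2.312, 0.003]
contact_force: [0.5, -1.8, 5.3]
grip_width: 0.0162
gripper_force: 79.6
```

Emit:
servo_tool([
  [0,0,0,0,0,15,0.9],
  [0,0,0,0,0,45,0.9],
  [0,0,0,0,0,80,0.9],
  [0,0,0,0,10,110,0.9],
  [0,0,-6,2,35,110,0.9],
])

```text
clock: 12.13
tcp_pos: [0.5169, -0.0234, 0.1122]
orientation: [2.247, 2.188, 0.009]
contact_force: [2.1, -0.6, -2.1]
grip_width: 0.0163
gripper_force: 78.8
```

Emit:
servo_tool([
  [0,0,-6,3,25,0,0.9],
  [0,0,-12,6,50,0,0.9],
  [0,0,-18,10,75,0,0.9],
  [0,0,-24,14,100,0,0.9],
  [0,0,-30,18,125,0,0.9],
])

```text
clock: 12.55
tcp_pos: [0.5315, 0.1067, 0.1068]
orientation: [-2.74, -1.536, 0.002]
contact_force: [0.1, 0.6, -2.6]
grip_width: 0.0161
gripper_force: 78.6
```

Emit:
servo_tool([
  [0,0,-6,5,25,0,0.9],
  [0,0,-12,10,50,0,0.9],
  [0,0,-18,15,75,0,0.9],
  [0,0,-24,20,100,0,0.9],
  [0,0,-30,25,125,0,0.9],
])

```text
clock: 12.97
tcp_pos: [0.5563, 0.2318, 0.1065]
orientation: [-3.044, -0.775, 0.003]
contact_force: [0.3, -0.3, -1.6]
grip_width: 0.0161
gripper_force: 78.6
```

Emit:
servo_tool([
  [0,0,-6,7,20,0,0.9],
  [0,0,-12,14,40,-10,0.9],
  [0,0,-18,21,60,-15,0.9],
  [0,0,-24,28,74,-15,0.9],
  [0,0,-30,28,74,-15,0.9],
])

```text
clock: 13.38
tcp_pos: [0.5845, 0.3092, 0.0905]
orientation: [-3.141, 0.031, 0.002]
contact_force: [0.5, 0.4, -2.4]
grip_width: 0.0159
gripper_force: 78.5
```

Emit:
servo_tool([
  [0,0,-5,0,0,0,0.9],
  [0,0,-5,0,0,0,0.9],
  [0,0,-5,0,0,0,0.9],
])

```text
clock: 13.63
tcp_pos: [0.5845, 0.3042, 0.0913]
orientation: [3.136, -0.164, -0.002]
contact_force: [-0.2, -0.4, -2.6]
grip_width: 0.0161
gripper_force: 78.9
```

```bash
python3 - <<'E'
from h import *
o=r.get_obs();print({k:np.round(o[k],3).tolist() for k in('clock','joints','tcp_pos','orientation','grip_width','contact_force')})
out=np.zeros((480,800,3),np.uint8)
for k,n in enumerate(('side','top')):
    im,d,z=grab(n);W=world(d,z)*1000
    x,y,h=W[...,0],W[...,1],W[...,2]
    m=(x>525)&(x<760)&(y>240)&(y<360)&(h>85)&(h<160);print(n)
    for a in range(520,760,15):
        q=W[m&(x>a)&(x<a+15)]
        if len(q): print(a,len(q),np.round(np.percentile(q,[2,50,98],axis=0)).astype(int).tolist())
    c=im[110:210,150:270] if n=='side' else im[130:220,130:205]
    out[:,k*400:k*400+400]=cv2.resize(c,(400,480))
cv2.imwrite('pics/s6.png',np.clip(out*1.5,0,255).astype(np.uint8))
E
```

```text
{'clock': 13.633, 'joints': [-1.178, 0.781, 0.933, 1.737, -0.729, 1.012, -1.646], 'tcp_pos': [0.584, 0.304, 0.091], 'orientation': [3.136, -0.164, -0.002], 'grip_width': 0.016, 'contact_force': [-0.191, -0.429, -2.599]}
side
520 13 [[526, 301, 116], [530, 307, 130], [534, 319, 136]]
535 21 [[535, 299, 114], [544, 305, 131], [549, 317, 135]]
550 21 [[550, 295, 118], [558, 302, 132], [564, 314, 137]]
565 50 [[566, 280, 114], [574, 295, 133], [579, 318, 160]]
580 21 [[580, 281, 115], [584, 289, 137], [592, 322, 153]]
595 11 [[598, 290, 119], [602, 293, 131], [609, 298, 138]]
610 13 [[610, 290, 117], [618, 293, 126], [623, 301, 137]]
625 19 [[625, 288, 118], [633, 292, 130], [640, 305, 133]]
640 49 [[641, 268, 106], [644, 281, 125], [654, 317, 141]]
655 35 [[656, 268, 107], [664, 272, 127], [670, 322, 137]]
670 43 [[670, 264, 107], [677, 308, 124], [685, 319, 137]]
685 43 [[685, 262, 106], [693, 305, 121], [699, 319, 136]]
700 38 [[701, 260, 107], [705, 306, 122], [715, 317, 136]]
715 22 [[715, 265, 108], [717, 308, 119], [723, 316, 134]]
top
520 14 [[525, 301, 116], [529, 309, 128], [533, 319, 136]]
535 20 [[536, 298, 123], [542, 307, 133], [548, 316, 140]]
550 20 [[551, 297, 122], [556, 305, 130], [564, 315, 136]]
565 9 [[565, 272, 119], [568, 297, 131], [573, 304, 157]]
610 1 [[624, 289, 121], [624, 289, 121], [624, 289, 121]]
625 13 [[626, 288, 119], [633, 292, 129], [639, 299, 136]]
640 35 [[640, 270, 102], [644, 285, 125], [654, 305, 140]]
655 43 [[656, 267, 97], [664, 288, 109], [670, 309, 139]]
670 45 [[672, 265, 101], [678, 290, 109], [684, 312, 135]]
685 51 [[685, 264, 98], [692, 293, 110], [699, 312, 136]]
700 57 [[700, 262, 100], [708, 290, 110], [714, 313, 139]]
715 13 [[715, 278, 105], [716, 301, 114], [721, 309, 133]]
```

View pics/s6.png

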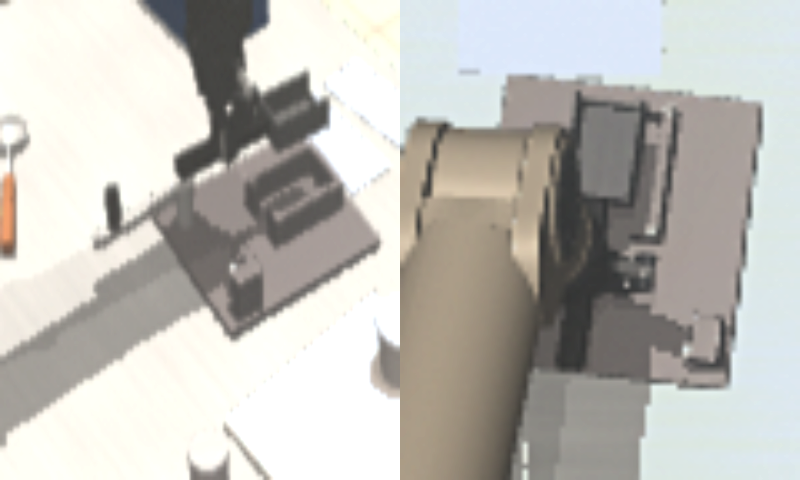

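The side crop shows the scoop held level, head at (295,105) and nest at (297,195), and the keeper is well open at (105,240). I align it with shift (+5,+2) and turn +1°, then lower in stages.

Emit:
servo_tool([
  [0,0,1,5,2,-15,0.9],
  [0,0,1,5,2,-35,0.9],
  [0,0,1,5,2,-50,0.9],
  [0,0,1,5,2,-56,0.9],
  [0,0,1,5,2,-56,0.9],
])

```text
clock: 14.15
tcp_pos: [0.5888, 0.3058, 0.0336]
orientation: [3.137, -0.141, -0.005]
contact_force: [0.1, 0.2, -2.5]
grip_width: 0.0161
gripper_force: 78.6
```

```bash
python3 - <<'E'
from h import *
o=r.get_obs();print({k:np.round(o[k],4).tolist() for k in('clock','tcp_pos','orientation','contact_force')})
for n in ('side','top'):
    im,d,z=grab(n);W=world(d,z)*1000
    x,y,h=W[...,0],W[...,1],W[...,2]
    for nm,lo,hi in(('head',58,90),('nest',30,46)):
        m=(x>615)&(x<760)&(y>240)&(y<360)&(h>lo)&(h<hi);print(n,nm)
        for a in range(620,750,15):
            q=W[m&(x>a)&(x<a+15)]
            if len(q)>2: print(a,len(q),np.round(np.percentile(q,[3,50,97],axis=0)).astype(int).tolist())
E
```

```text
{'clock': 14.15, 'tcp_pos': [0.5888, 0.3058, 0.0336], 'orientation': [3.1366, -0.1405, -0.0054], 'contact_force': [0.1328, 0.1799, -2.4505]}
side head
620 16 [[620, 289, 61], [628, 295, 70], [634, 304, 77]]
635 28 [[639, 273, 61], [646, 292, 73], [649, 313, 80]]
650 24 [[651, 269, 59], [658, 277, 72], [664, 323, 79]]
665 24 [[667, 268, 60], [672, 277, 69], [680, 322, 80]]
680 28 [[682, 267, 59], [688, 277, 69], [694, 321, 80]]
695 26 [[696, 268, 60], [704, 312, 70], [710, 319, 79]]
710 24 [[711, 266, 58], [718, 305, 65], [725, 318, 79]]
side nest
620 12 [[628, 259, 31], [632, 266, 38], [634, 281, 45]]
635 17 [[635, 262, 31], [641, 270, 40], [649, 320, 44]]
650 11 [[651, 261, 31], [657, 262, 38], [663, 268, 44]]
665 9 [[668, 257, 34], [673, 260, 41], [679, 266, 45]]
680 11 [[684, 257, 32], [691, 260, 39], [694, 306, 45]]
695 9 [[696, 255, 31], [702, 257, 41], [707, 264, 45]]
710 13 [[711, 252, 32], [716, 256, 40], [722, 262, 45]]
725 16 [[725, 253, 31], [728, 269, 42], [738, 307, 45]]
top head
620 3 [[632, 291, 63], [633, 294, 69], [635, 296, 78]]
635 21 [[636, 274, 62], [646, 293, 73], [649, 303, 86]]
650 8 [[650, 272, 63], [653, 273, 78], [663, 304, 81]]
665 8 [[666, 270, 59], [672, 272, 67], [679, 280, 79]]
680 9 [[682, 268, 58], [687, 270, 69], [694, 298, 82]]
695 12 [[696, 267, 60], [702, 292, 72], [709, 318, 83]]
710 15 [[711, 265, 60], [716, 305, 67], [724, 316, 82]]
top nest
620 10 [[629, 263, 32], [632, 272, 39], [634, 282, 44]]
635 9 [[637, 262, 37], [638, 266, 40], [649, 281, 43]]
650 8 [[652, 259, 34], [659, 262, 43], [662, 267, 45]]
665 11 [[665, 258, 34], [670, 263, 39], [680, 300, 45]]
680 15 [[682, 256, 33], [687, 263, 42], [695, 312, 45]]
695 12 [[695, 254, 32], [703, 260, 42], [709, 324, 45]]
710 17 [[711, 254, 35], [716, 301, 42], [724, 330, 45]]
725 31 [[727, 255, 32], [732, 294, 41], [737, 325, 46]]
```

Emit:
servo_tool([
  [0,0,0,-1,0.5,-8,0.9],
  [0,0,0,-1,0.5,-16,0.9],
  [0,0,0,-1,0.5,-22,0.9],
  [0,0,0,-1,0.5,-28,0.9],
  [0,0,0,-1,0.5,-30,0.9],
])

```text
clock: 14.67
tcp_pos: [0.5886, 0.3068, 0.0047]
orientation: [3.138, -0.141, -0.002]
contact_force: [0.2, -0.2, -2.1]
grip_width: 0.0167
gripper_force: 78.7
```

Emit:
servo_tool([
  [0,0,0,0,0,-2,0.9],
  [0,0,0,0,0,-4,0.9],
  [0,0,0,0,0,-4,0.9],
])

```text
clock: 14.92
tcp_pos: [0.5892, 0.3069, 0.0018]
orientation: [3.138, -0.141, -0.0]
contact_force: [-0.1, 0.5, -1.6]
grip_width: 0.0167
gripper_force: 78.7
```

Emit:
servo_tool([
  [0,0,0,0,0,-2,0.9],
  [0,0,0,0,0,-4,0.9],
  [0,0,0,0,0,-4,0.9],
])

```text
clock: 15.17
tcp_pos: [0.5896, 0.307, -0.0016]
orientation: [-3.138, 0.141, -0.001]
contact_force: [-1.3, 0.4, 1.5]
grip_width: 0.0159
gripper_force: 79.5
```

Emit:
servo_tool([
  [0,0,0,0,0,-1,0.9],
  [0,0,0,0,0,0,0.55],
  [0,0,0,0,0,0,0.55],
  [0,0,0,0,0,0,0.55],
  [0,0,0,0,0,0,0.55],
])

```text
clock: 15.58
tcp_pos: [0.5894, 0.3069, -0.0019]
orientation: [-3.138, 0.141, -0.001]
contact_force: [0.2, -0.3, 0.0]
grip_width: 0.0384
gripper_force: 0.0
```

Emit:
servo_tool([
  [0,0,0,0,0,20,0.55],
  [0,0,0,0,0,50,0.55],
  [0,0,0,0,0,85,0.55],
  [0,0,0,-30,0,110,0.8],
  [0,0,0,-60,20,120,1],
])

```text
clock: 16.0
tcp_pos: [0.5329, 0.3219, 0.1223]
orientation: [-3.137, 0.155, -0.01]
contact_force: [0.5, 0.5, 0.6]
grip_width: 0.0149
gripper_force: 0.0
```

```bash
python3 - <<'E'
from h import *
o=r.get_obs();print({k:np.round(o[k],4).tolist() for k in('clock','joints','tcp_pos','orientation','contact_force')})
for n in ('side','top'):
    im,d,z=grab(n);W=world(d,z)*1000
    x,y,h=W[...,0],W[...,1],W[...,2]
    m=(im.max(2)<115)&(x>515)&(x<635)&(y>270)&(y<330)&(h>25)&(h<50);print(n)
    for a in range(515,740,15):
        q=W[m&(x>a)&(x<a+15)]
        if len(q)>2: print(a,len(q),np.round(np.percentile(q,[3,50,97],axis=0)).astype(int).tolist())
    m=(x>400)&(x<500)&(y>340)&(y<420)&(h>80)&(h<98);print('knob',m.sum(),np.round(np.median(W[m],0)))
    m=(x>650)&(x<715)&(y>270)&(y<315)&(h>5)&(h<30);print('floor',np.median(h[m]))
cv2.imwrite('pics/s7.png',cv2.resize(r.grab_frame('side')[0][130:210,160:260],(750,600)))
E
```

```text
{'clock': 16.0, 'joints': [-1.3139, 0.6988, 0.9922, 1.8163, -0.6868, 1.0091, -1.7105], 'tcp_pos': [0.5329, 0.3219, 0.1223], 'orientation': [-3.137, 0.1545, -0.0098], 'contact_force': [0.5387, 0.5222, 0.64]}
side
515 11 [[524, 299, 28], [527, 309, 36], [529, 317, 43]]
530 18 [[532, 303, 27], [539, 308, 36], [544, 320, 43]]
545 17 [[546, 300, 27], [553, 303, 39], [558, 316, 45]]
560 16 [[560, 298, 29], [568, 303, 37], [573, 317, 42]]
575 17 [[576, 294, 29], [582, 303, 39], [586, 318, 43]]
590 17 [[591, 295, 28], [595, 301, 36], [603, 312, 42]]
605 17 [[606, 293, 29], [611, 299, 38], [619, 312, 45]]
620 29 [[621, 271, 26], [631, 297, 37], [634, 308, 45]]
knob 22 [463. 369.  91.]
floor 18.09690741395076
top
515 3 [[524, 308, 26], [524, 313, 32], [525, 318, 34]]
545 5 [[555, 300, 37], [559, 304, 44], [560, 315, 45]]
560 16 [[560, 299, 28], [568, 309, 35], [573, 318, 43]]
575 20 [[576, 298, 31], [583, 305, 38], [589, 314, 42]]
590 15 [[592, 296, 27], [597, 305, 38], [603, 313, 47]]
605 20 [[605, 292, 27], [612, 302, 36], [619, 311, 42]]
620 27 [[621, 273, 27], [630, 298, 38], [635, 316, 45]]
knob 9 [466. 367.  90.]
floor 15.160469440720025
```

View pics/s7.png

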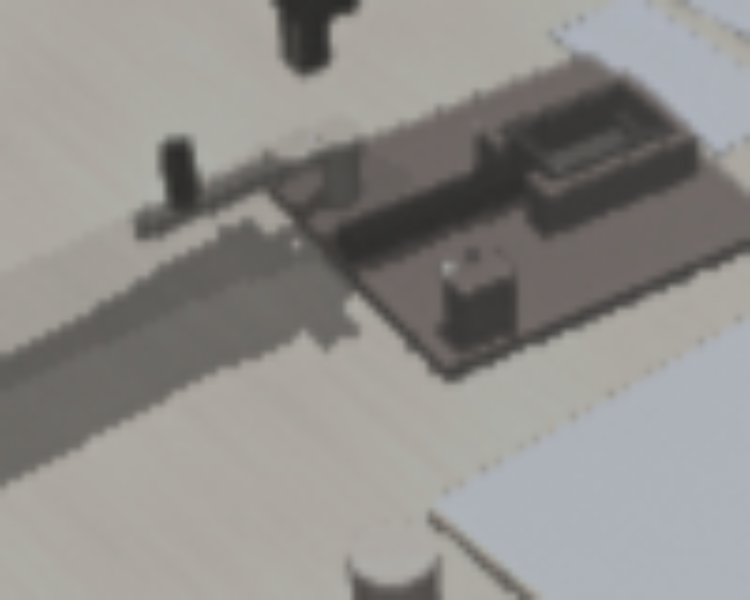

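The scoop lies in the nest, with its head at (600,140) and the handle through the slot down to (345,245). The keeper knob at (180,175) is open. Next I check fingertip height while moving behind the knob.

Emit:
servo_tool([
  [0,0,0,-25,28,0,1],
  [0,0,0,-50,56,0,1],
  [0,0,0,-68,80,0,1],
  [0,0,0,-68,80,0,1],
  [0,0,0,-68,80,0,1],
])

```text
clock: 16.57
tcp_pos: [0.4603, 0.4084, 0.1173]
orientation: [3.138, -0.135, -0.0]
contact_force: [0.1, -0.7, 0.2]
grip_width: -0.0001
gripper_force: 0.0
```

```bash
python3 - <<'E'
from h import *
o=r.get_obs();t=o['tcp_pos']*1000;print(np.round(t,1),o['grip_width'])
im,d,z=grab('side');W=world(d,z)*1000
x,y,h=W[...,0],W[...,1],W[...,2]
m=(abs(x-t[0])<35)&(abs(y-t[1])<35)&(h>98)&(h<190)
for a in range(98,186,8):
    q=W[m&(h>a)&(h<a+8)]
    if len(q): print(a,len(q),np.round(q.min(0)),np.round(np.median(q,0)),np.round(q.max(0)))
E
```

```text
[460.3 408.4 117.3] -7.724014787395101e-05
138 4 [449. 398. 142.] [453. 402. 143.] [464. 412. 145.]
146 10 [449. 396. 147.] [453. 401. 149.] [464. 413. 153.]
154 12 [449. 394. 155.] [456. 400. 158.] [468. 416. 161.]
162 13 [449. 394. 164.] [455. 400. 167.] [466. 413. 170.]
170 5 [448. 397. 172.] [451. 400. 173.] [467. 413. 178.]
178 7 [447. 399. 180.] [448. 413. 183.] [465. 427. 186.]
```

Emit:
servo_tool([
  [0,0,0,0,0,-40,1],
  [0,0,0,0,0,-76,1],
  [0,0,0,0,0,-76,1],
])

```text
clock: 16.87
tcp_pos: [0.459, 0.4028, 0.0365]
orientation: [3.131, -0.145, -0.009]
contact_force: [-1.1, -0.6, -0.3]
grip_width: -0.0001
gripper_force: 0.0
```

Emit:
servo_tool([
  [0,0,0,3,-27,0,1],
  [0,0,0,3,-40,0,1],
  [0,0,0,3,-53,0,1],
  [0,0,0,6,-67,0,1],
  [0,0,0,10,-79,0,1],
])

```text
clock: 17.28
tcp_pos: [0.4719, 0.3266, 0.043]
orientation: [-3.137, 0.143, -0.001]
contact_force: [-0.7, 1.3, 0.5]
grip_width: 0.0002
gripper_force: 0.2
```

Emit:
servo_tool([
  [0,0,0,6,-12,0,1],
  [0,0,0,13,-23,0,1],
  [0,0,0,22,-33,0,1],
  [0,0,0,32,-42,0,1],
  [0,0,0,32,-42,0,1],
])

```text
clock: 17.7
tcp_pos: [0.506, 0.2829, 0.0427]
orientation: [3.137, -0.147, 0.004]
contact_force: [-0.3, -0.3, 0.2]
grip_width: 0.0001
gripper_force: 0.0
```

```bash
python3 - <<'E'
from h import *
o=r.get_obs();print({k:np.round(o[k],4).tolist() for k in('clock','tcp_pos','contact_force')})
for n in('side','top'):
    im,d,z=grab(n);W=world(d,z)*1000
    x,y,h=W[...,0],W[...,1],W[...,2]
    m=(x>430)&(x<600)&(y>235)&(y<390)&(h>46)&(h<60)
    q=W[m];q=q[np.argsort(q[:,1])];print(n,[tuple(np.round(t).astype(int).tolist()) for t in q[::max(1,len(q)//22)]])
    for u in range(24,1): pass
    m=(x>480)&(x<580)&(y>240)&(y<340)&(h>80)&(h<97);q=W[m];print('k',len(q),np.round(np.percentile(q,[5,50,95],axis=0)).tolist() if len(q) else '')
E
```

```text
{'clock': 17.7, 'tcp_pos': [0.506, 0.2829, 0.0427], 'contact_force': [-0.2686, -0.3089, 0.2354]}
side [(549, 236, 54), (540, 237, 59), (570, 237, 58), (561, 239, 57), (566, 239, 59), (567, 240, 53), (559, 242, 56), (565, 243, 57), (507, 246, 55), (561, 246, 47), (513, 248, 55), (513, 248, 50), (509, 249, 57), (515, 250, 58), (521, 253, 48), (523, 254, 57), (515, 257, 53), (522, 259, 59), (512, 260, 54), (512, 260, 48), (513, 261, 57), (519, 263, 58), (525, 264, 59), (519, 269, 55), (525, 271, 55), (516, 272, 59), (523, 288, 51)]
k 31 [[495.0, 268.0, 81.0], [506.0, 274.0, 87.0], [527.0, 286.0, 95.0]]
top [(558, 237, 57), (543, 238, 54), (539, 238, 53), (566, 238, 58), (571, 238, 55), (563, 238, 53), (562, 242, 55), (566, 242, 56), (570, 242, 57), (559, 242, 54), (522, 252, 60), (526, 265, 52)]
k 0
```

Emit:
servo_tool([
  [0,0,0,7,-5,0,1],
  [0,0,0,14,-9,0,1],
  [0,0,0,20,-11,0,1],
  [0,0,0,26,-13,0,1],
  [0,0,0,30,-14,0,1],
])

```text
clock: 18.22
tcp_pos: [0.5312, 0.2724, 0.0415]
orientation: [-3.138, 0.14, 0.009]
contact_force: [-4.3, 0.2, 1.8]
grip_width: 0.0001
gripper_force: 1.7
```

Emit:
servo_tool([
  [0,0,0,3,0,0,1],
  [0,0,0,5,0,0,1],
  [0,0,0,5,0,0,1],
])

```text
clock: 18.47
tcp_pos: [0.5352, 0.2717, 0.0414]
orientation: [3.138, -0.14, -0.012]
contact_force: [-12.0, -0.3, 7.2]
grip_width: -0.0
gripper_force: 5.7
```

Emit:
servo_tool([
  [0,0,0,2,0,0,1],
  [0,0,0,3,0,0,1],
  [0,0,0,3,0,0,1],
])

```text
clock: 18.72
tcp_pos: [0.5353, 0.2716, 0.0411]
orientation: [3.138, -0.14, -0.021]
contact_force: [-19.4, -1.2, 14.9]
grip_width: 0.0
gripper_force: 10.0
```

```bash
python3 - <<'E'
from h import *
for n in('side','top'):
    im,d,z=grab(n);W=world(d,z)*1000
    x,y,h=W[...,0],W[...,1],W[...,2]
    m=(x>520)&(x<600)&(y>225)&(y<390)&(h>46)&(h<63);print(n)
    for a in range(225,385,12):
        q=W[m&(y>a)&(y<a+12)]
        if len(q)>1: print(a,len(q),np.round(np.percentile(q[:,0],[5,50,95])).tolist())
    m=(x>530)&(x<590)&(y>250)&(y<290)&(h>82)&(h<97);q=W[m];print('k',len(q),np.round(np.percentile(q,[5,50,95],axis=0)).tolist() if len(q) else '')
E
```

```text
side
225 19 [536.0, 549.0, 569.0]
237 12 [544.0, 557.0, 567.0]
249 9 [547.0, 550.0, 559.0]
261 8 [546.0, 550.0, 558.0]
309 2 [535.0, 543.0, 550.0]
321 4 [553.0, 554.0, 556.0]
333 4 [554.0, 555.0, 557.0]
345 7 [556.0, 558.0, 564.0]
357 11 [553.0, 555.0, 565.0]
369 7 [552.0, 558.0, 566.0]
381 2 [561.0, 564.0, 567.0]
k 9 [[535.0, 260.0, 83.0], [541.0, 262.0, 87.0], [555.0, 265.0, 89.0]]
top
225 9 [558.0, 563.0, 567.0]
237 7 [559.0, 563.0, 571.0]
k 0
```

Emit:
servo_tool([
  [0,0,0,-10,0,0,1],
  [0,0,0,-40,0,10,1],
  [0,0,0,-60,0,50,1],
  [0,0,0,-60,0,90,1],
  [0,0,0,-90,0,110,1],
])

```text
clock: 19.23
tcp_pos: [0.4567, 0.272, 0.1565]
orientation: [-3.136, 0.145, -0.014]
contact_force: [0.3, 0.8, 2.9]
grip_width: -0.0001
gripper_force: 0.0
```

Emit:
servo_tool([
  [0,0,0,-20,-35,10,1],
  [0,0,0,-20,-70,20,1],
  [0,0,0,-20,-105,30,1],
  [0,0,0,-20,-140,40,1],
  [0,0,0,-20,-170,40,1],
])

```text
clock: 19.65
tcp_pos: [0.4326, 0.0997, 0.1935]
orientation: [-3.137, 0.143, -0.005]
contact_force: [-1.5, -0.6, 0.2]
grip_width: -0.0001
gripper_force: 0.0
```

```bash
python3 - <<'E'
from h import *
o=r.get_obs();print({k:np.round(o[k],4).tolist() for k in('clock','tcp_pos','contact_force')})
for n in('side','top'):
    A=[]
    for _ in range(4):
        im,d,z=grab(n);W=world(d,z)*1000;A.append(W)
    W=np.median(A,0)
    x,y,h=W[...,0],W[...,1],W[...,2]
    m=(x>510)&(x<600)&(y>225)&(y<390)&(h>48)&(h<63);print(n)
    C=[]
    for a in range(245,375,10):
        q=W[m&(y>a)&(y<a+10)]
        if len(q)>1: print(a,len(q),np.round(np.percentile(q[:,0],[5,50,95])).tolist());C.append((a+5,np.median(q[:,0])))
    C=np.array(C);print('bar slope deg',np.degrees(np.arctan(np.polyfit(C[:,0],C[:,1],1)[0])))
    m=(x>510)&(x<590)&(y>235)&(y<300)&(h>82)&(h<99);q=W[m];print('k',len(q),np.round(np.median(q,0)).tolist() if len(q) else '')
    m=(x>500)&(x<552)&(y>290)&(y<330)&(h>26)&(h<44);q=W[m];print('handle end',np.round(q.min(0)),np.round(np.median(q,0)))
    m=(x>735-230)&(x<780)&(y>180)&(y<420)&(h>7)&(h<17)&(im.max(2)<130);c,wh,a=cv2.minAreaRect(W[cv2.erode(m.astype(np.uint8),np.ones((2,2)))>0][:,:2].astype(np.float32));print('plate',c,wh,a)
E
```

```text
{'clock': 19.65, 'tcp_pos': [0.4326, 0.0997, 0.1935], 'contact_force': [-1.4873, -0.5928, 0.1667]}
side
245 5 [545.0, 547.0, 556.0]
295 3 [551.0, 552.0, 553.0]
305 6 [551.0, 554.0, 560.0]
315 7 [553.0, 554.0, 560.0]
325 6 [554.0, 557.0, 561.0]
335 7 [555.0, 560.0, 568.0]
345 7 [556.0, 562.0, 568.0]
355 12 [555.0, 560.0, 571.0]
365 12 [551.0, 560.0, 575.0]
bar slope deg 7.228693057322585
k 0 
handle end [524. 301.  26.] [537. 307.  38.]
plate (636.566162109375, 293.9952392578125) (189.92626953125, 218.7351531982422) 84.55596160888672
top
245 11 [546.0, 551.0, 558.0]
255 7 [545.0, 550.0, 558.0]
265 2 [545.0, 546.0, 546.0]
285 12 [550.0, 556.0, 562.0]
295 8 [550.0, 556.0, 562.0]
305 10 [552.0, 558.0, 562.0]
315 7 [554.0, 558.0, 565.0]
325 12 [553.0, 559.0, 566.0]
335 7 [555.0, 561.0, 566.0]
345 10 [557.0, 561.0, 568.0]
355 11 [553.0, 561.0, 571.0]
365 18 [553.0, 563.0, 573.0]
bar slope deg 7.183798854791268
k 20 [553.0, 268.0, 92.0]
handle end [524. 301.  26.] [536. 312.  38.]
plate (637.3829956054688, 297.35015869140625) (195.38319396972656, 220.53079223632812) 83.98017120361328
```

```bash
python3 -c "
from h import *
print(r.hand_in())"
```

```text
the job is handed in; nothing more can be done
None
```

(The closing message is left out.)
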